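# Clear the cutting board and line the bench scraper up over the shortbread

## Robot

A 7-joint arm with a two-finger parallel gripper is mounted at the origin on the work surface. World frame = base frame: x ahead of the robot, y to its left, z up, the work surface at z = 0. Lengths are in mm, angles in rad, forces in N, time in s.
With the tool pointing down it reaches from about 425 to 825 mm from the base axis. Payload 3.6 kg.
Tool frame: the origin (TCP) lies at the very end of the fingers, on their centre line; the grasp point (between the pads) lies 19 mm behind it (env.grasp_offset is the z of the grasp point in the tool frame, in mm); z points along the fingers, y is the line along which they close (so a half turn about z gives the same grasp; the last joint's range is limited). The gripper opens to 93 mm and grips with 3 to 60 N. Pads are 15 mm wide; open, the fingers measure 128 mm over their backs; the gripper's body (75 mm by 188 mm) begins 65 mm behind the grasp point.
Start: joints at [1.2, 0.615, -0.013, 1.423, 0.008, 1.103, -0.04], TCP at [219.716, -611.708, 218.64] pointing down, gripper open.
Joint ranges: [-3.12, 3.12], [-0.3, 2.06], [-1.34, 1.32], [0.26, 2.42], [-1.36, 4.5], [0.01, 1.98], [-2.84, 2.84]. Speed limits (rad/s): [2.79, 2.79, 3.14, 3.14, 3.14, 3.14, 3.14].

## Interface

Orientations are given as a rotation vector (axis times angle).
In Python, from station import env, claw, solver, imaging gives the robot as it stands. The module is installed in compiled form; this text tells all that it offers. Calls block until the motion is done:
- env.goto(position, orientation): joint-space move of the TCP to a pose.
- env.movel(position, rotation=None, v=150): straight line of the TCP; rotation=None keeps the orientation; v is the mean speed in mm/s.
- env.move_j(angles): joint-space move.
- claw.command_gripper(opening, grasp_force=None): finger opening in mm; grasp_force is the grip in N (None keeps the last); returns when the fingers have stopped.
- env.dwell(seconds).
- solver.inverse_kinematics(position, orientation): joint angles nearest the present ones, or None.
- imaging.read_camera(name): name is "scene" or "side" or "wrist"; returns (picture, depth): 400x640x3 uint8, blue, green, red; 400x640 float32, mm along the optical axis (not along the pixel's ray), 0 where there is no reading.
- imaging.calibration(name): a dict with "fov_y" (degrees; the focal length in pixels is half the picture's height over the tangent of half this angle, whatever the lens; pixels are square), "cx", "cy" (the principal point, pixels), "rvec" (rotation vector, rad) and "tvec" (3), from world to camera coordinates, as OpenCV has them. Camera axes: x right, y down, z forward; pixel columns grow to the right and rows downward; lengths in mm; the calibration is good to about 2 mm. The wrist camera is an equidistant fisheye: a pixel r from the principal point sees the ray r / f radians off the axis. A picture is of the moment at which its call begins: read the wrist's pose just before it. calibration takes no time and is no camera call; for the wrist camera it gives the pose at the moment of the call.
A pose or a line that the arm cannot do raises env.IKError and nothing moves.
- env.sign_off(): hands the job in; it is judged then, once.
Readings, each from a call of its own:
- env.get_time(): time.
- env.get_joint_pos(): joint angles.
- env.get_qvel(): joint speeds.
- env.get_joint_efforts(): joint torques, N m.
- env.get_tool_pos(): TCP position.
- env.get_orientation(): TCP orientation.
- env.get_force(): force on the tool from outside, world axes, zero at the start.
- env.get_ft_torque(): the same for the moment, N m.
- env.get_finger_gap(): finger opening in mm.
- env.get_gripper_force(): force on a finger pad.
Only numpy, scipy, OpenCV 4.12 (cv2) and the standard library are available. Lean on these libraries where they do the work, as an engineer would, in place of code of your own. Each camera call takes 0.05 s, during which the arm holds its last target. There are 200 camera calls.

## Task

Take the bench scraper from its wooden rest and use its blade, not the fingers, to sweep all four shortbread offcuts off the cutting board into the scrap pan that stands against the board's far edge. Then carry the scraper over the things on the table to the baking sheet and hold it upright across the exact middle of the shortbread slab, lined up to halve its length, with the cutting edge about one centimetre above the top; the blade must never touch the slab. Finish while still holding it there in the gripper, ready for the cut, and leave everything else where it stands.

Things in the scene. Friction and masses are not known exactly. Their poses are not given: they have to be found in the camera images.
- scraper: bench scraper, about 220 g, standing handle up in its rest's slot; pull straight up. Steel blade 130 mm wide (its y), 2.5 mm thick (x); wooden handle 134 mm (y) x 26 mm (x), from 85 to 119 mm above the edge, to be pinched from above across its 26 mm. Origin: middle of the blade's straight lower edge; z points from edge to handle. The two faces are alike
- rest: wooden block 166 mm (its y) x 56 mm (x) x 65 mm high, fixed to the table, with one slot along its y, 136 x 6 mm, 50 mm deep, in which the scraper's blade stands on the slot's floor 15 mm above the table. Origin: centre of its underside
- board: white plastic cutting board 200 mm (its x) x 210 mm (y) x 30 mm thick, fixed to the table; its +x edge is the far one, against which the scrap pan stands. Origin: centre of its underside
- scrap_pan: empty shallow aluminium pan 150 mm (its x) x 230 mm (y), rim 22 mm high, so 8 mm below the board's top, walls and floor 3 mm; fixed, its near side 1.5 mm from the board's far edge. Origin: centre of its underside
- offcut1: loose hard shortbread offcut lying on the board, 44 x 20 mm, 12 mm thick, 12 g. Origin: centre of its underside as it lies at the start
- offcut2: loose hard shortbread offcut lying on the board, 36 x 24 mm, 12 mm thick, 12 g. Origin: centre of its underside as it lies at the start
- offcut3: loose hard shortbread offcut lying on the board, 32 x 22 mm, 12 mm thick, 12 g. Origin: centre of its underside as it lies at the start
- offcut4: loose hard shortbread offcut lying on the board, 42 x 18 mm, 12 mm thick, 12 g. Origin: centre of its underside as it lies at the start
- sheet: foil-lined aluminium baking sheet 330 mm (its x) x 240 mm (y), rim 25 mm high, walls and floor 3 mm, fixed to the table. Origin: centre of its underside
- slab: loose slab of baked shortbread with rows of small holes, lying on the baking sheet, 180 mm long (its x), 100 mm wide (y), 22 mm thick, about 300 g. Origin: centre of its underside; the cut is to go along its y axis through the origin
- bowl: white bowl, rim 120 mm across, 62 mm high. Origin: centre of its underside
- glass_dish: glass dish, rim 80 mm across, 38 mm high. Origin: centre of its underside
- cracker_plate: saucer 124 mm across with a pile of round crackers, 52 mm high in all. Origin: centre of its underside
- remote: black remote control 165 x 45 x 18 mm lying flat. Origin: centre of its underside
- jar: closed jar, 60 mm across, 95 mm high, standing between the board and the baking sheet. Origin: centre of its underside
Things that resemble listed ones, but are neither listed nor needed, are in the scene too. What is shaped like the scraper but pink is not meant.

How it is judged (in metres and radians):
On the way:
1. all four offcuts have been swept into the scrap pan (x of offcut1 in the frame of scrap_pan between -0.075 and 0.075 m and y of offcut1 in the frame of scrap_pan between -0.115 and 0.115 m and height (world z) of each of offcut1, offcut2, offcut3, offcut4 below 0.036 m and x of offcut2 in the frame of scrap_pan between -0.075 and 0.075 m and y of offcut2 in the frame of scrap_pan between -0.115 and 0.115 m and x of offcut3 in the frame of scrap_pan between -0.075 and 0.075 m and y of offcut3 in the frame of scrap_pan between -0.115 and 0.115 m and x of offcut4 in the frame of scrap_pan between -0.075 and 0.075 m and y of offcut4 in the frame of scrap_pan between -0.115 and 0.115 m), for 0.2 s.
At the end, for the whole second after the job is handed in: All offcuts lie in the scrap pan. The fingers hold the scraper still and upright (5 deg), touching nothing else, its edge 2 to 20 mm over the slab, square across it (5 deg), its middle within 8 mm (along the slab) and 14 mm (across) of the slab's (all of step 1 and z of scraper in the frame of slab between 0.024 and 0.042 m and x of scraper in the frame of slab between -0.008 and 0.008 m and y of scraper in the frame of slab between -0.014 and 0.014 m and angle between the y axis of scraper and the y axis of slab, either way round below 0.09 rad and angle between scraper's own z axis and vertical below 0.09 rad and linear speed of scraper below 0.03 m/s and contact force between the fingers and scraper above 1 N and contact force between scraper and slab below 0.05 N and contact force between scraper and sheet below 0.05 N); the arm keeps its last pose, push and grip.
It fails at once if the scraper or the gripper touches the slab (contact force between any of scraper, the arm, the fingers and slab above 0.3 N).
It fails at once if an offcut is touched with the fingers or the arm (contact force between any of the fingers, the arm and offcut1 above 0.3 N or contact force between any of the fingers, the arm and offcut2 above 0.3 N or contact force between any of the fingers, the arm and offcut3 above 0.3 N or contact force between any of the fingers, the arm and offcut4 above 0.3 N).
It fails at once if a bystander or the slab is pushed out of its place or tipped (distance of any of bowl, glass_dish, cracker_plate, remote, jar from where it was at the start of the episode above 0.015 m or distance of slab from where it was at the start of the episode above 0.01 m or angle between any of bowl, glass_dish, cracker_plate, remote, jar's own z axis and vertical above 0.25 rad).
It also fails if it takes over 64 s, if anything falls off the work surface, if the arm or the gripper's body presses on something with over 40 N, if the wrist force passes 120 N, or if a joint passes its speed limit or range.

## Working session

There is one attempt and no reset: what is moved stays moved. The work goes in short steps, each a Python script; the robot and the scene stay as the last script left them, time stands still between calls to the robot, and variables do not carry over. Pictures are saved under pics/ and viewed, at most 10 in all, crops included, and the job is handed in when it is done.

```bash
mkdir -p pics; cat > h.py <<'E'
import numpy as np, cv2
from station import env, claw, solver, imaging
def cloud(name):
    c=imaging.calibration(name); img,d=imaging.read_camera(name)
    f=200/np.tan(np.radians(c["fov_y"])/2)
    v,u=np.mgrid[0:400,0:640].astype(float)
    x=(u-c["cx"])/f; y=(v-c["cy"])/f
    if name=="wrist":
        r=np.hypot(x,y); s=np.where(r>1e-9,np.tan(r)/np.maximum(r,1e-9),1); x,y=x*s,y*s
    P=np.stack([x*d,y*d,d],-1); R=cv2.Rodrigues(np.array(c["rvec"],float))[0]
    W=(P-np.array(c["tvec"]).ravel())@R
    W[d<=0]=np.nan
    return img,W
E
python3 - <<'E'
from h import *
for n in("scene","side"):
    i,W=cloud(n); cv2.imwrite(f"pics/{n}.png",i); np.savez(f"{n}.npz",i=i,W=W)
    c=imaging.calibration(n); print(n,c, -cv2.Rodrigues(np.array(c["rvec"],float))[0].T@np.array(c["tvec"]).ravel())
print(env.get_time(),env.get_orientation(),env.grasp_offset)
E
```

```text
scene {'fov_y': 44.045680044441085, 'cx': 317.6344593985661, 'cy': 206.39838564121033, 'rvec': array([ 1.87404413,  1.22369419, -0.65668527]), 'tvec': array([-207.34331399, -221.62810443, 2341.95742863])} [1980.29512492 -636.88498021 1117.89248332]
side {'fov_y': 45.13265766292098, 'cx': 310.19495017468375, 'cy': 200.23542672219378, 'rvec': array([ 0.67810344, -2.72658774,  1.00120397]), 'tvec': array([ 459.89016708,  232.2829938 , 1349.96831212])} [  90.46294575  832.65593808 1177.44186394]
0.1 [-3.09275105e+00 -5.38569320e-01  7.05569887e-04] -18.8
```

View pics/scene.png

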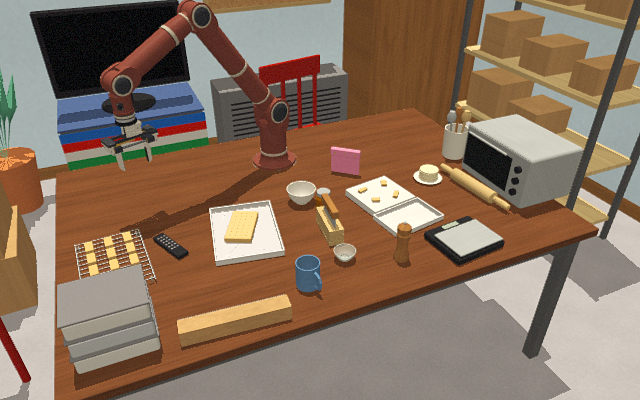

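View pics/side.png

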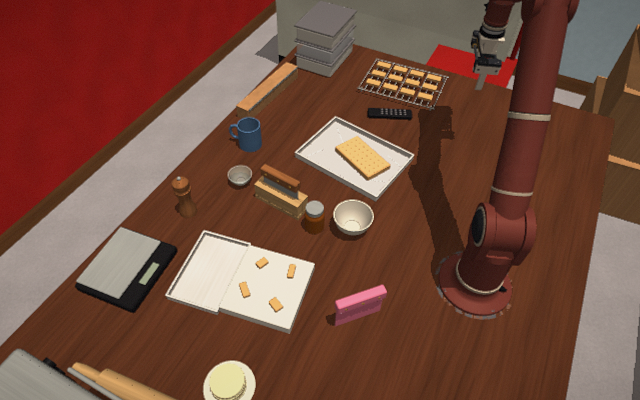

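The side image shows two scraper-shaped things: one with a brown handle in a wooden rest at about (280,185), and a pink one at (360,303). The brown one fits the description, since pink is excluded. The board with four offcuts is at about (265,285), the pan at (210,270), the slab at (362,157), the jar at (314,215) and the bowl at (353,218). I'll enlarge the crop and measure.

```bash
cat > m.py <<'E'
from h import *
D={n:np.load(n+".npz") for n in("scene","side")}
def rect(n,box,zr,col=None,show=""):
    i,W=D[n]["i"],D[n]["W"]; u0,v0,u1,v1=box
    w=W[v0:v1,u0:u1]; c=i[v0:v1,u0:u1]
    hsv=cv2.cvtColor(c,cv2.COLOR_BGR2HSV)
    m=(w[...,2]>zr[0])&(w[...,2]<zr[1])
    if col is not None: m&=col(hsv)
    m=m.astype(np.uint8)
    k,l,s,_=cv2.connectedComponentsWithStats(m)
    for j in range(1,k):
        if s[j,4]<15: continue
        p=w[l==j]; r=cv2.minAreaRect(p[:,:2].astype(np.float32))
        print(show,n,"n",s[j,4],"px",(s[j,0]+u0,s[j,1]+v0),"c",np.round(r[0],1),"size",np.round(r[1],1),"ang",round(r[2],1),"z",np.round(np.nanpercentile(p[:,2],[5,50,95]),1))
sat=lambda h:(h[...,1]>90)
low=lambda h:(h[...,1]<60)
rect("side",(220,240,320,330),(33,50),sat,"off")
rect("scene",(340,170,420,215),(33,50),sat,"off")
rect("side",(165,225,320,330),(24,36),low,"board")
rect("side",(165,225,320,330),(-3,26),low,"pan")
rect("scene",(340,170,445,240),(24,36),low,"board")
rect("scene",(340,170,445,240),(10,24),low,"panrim")
rect("side",(330,125,395,185),(15,40),sat,"slab")
rect("scene",(218,205,262,248),(15,40),sat,"slab")
rect("side",(290,110,420,200),(12,32),low,"sheet")
rect("scene",(205,195,290,265),(12,32),low,"sheet")
rect("side",(250,155,312,225),(105,150),None,"handle")
rect("scene",(310,185,345,225),(105,150),None,"handle")
rect("side",(250,165,312,225),(56,72),None,"rest")
rect("scene",(310,200,350,245),(56,72),None,"rest")
rect("side",(300,195,330,235),(75,110),None,"jar")
rect("scene",(310,180,335,210),(75,110),None,"jar")
rect("side",(330,195,378,238),(50,75),None,"bowl")
rect("side",(220,160,258,190),(20,50),None,"dish")
rect("side",(195,355,260,399),(8,70),None,"plate")
a=cv2.resize(D["side"]["i"][150:340,160:400],None,fx=3.2,fy=3.2*.95,interpolation=cv2.INTER_CUBIC)
cv2.imwrite("pics/crop.png",a)
E
python3 m.py
```

```text
off side n 80 px (np.int32(256), np.int32(257)) c [544.7 241.1] size [33.2 21.5] ang 73.6 z [36.7 40.8 44.5]
off side n 87 px (np.int32(287), np.int32(264)) c [460.7 225.7] size [17.1 45.4] ang 19.1 z [35.6 40.4 44.8]
off side n 109 px (np.int32(239), np.int32(282)) c [543.3 336.1] size [18.9 43.7] ang 51.8 z [36.9 41.1 45. ]
off side n 117 px (np.int32(269), np.int32(298)) c [446.1 335.6] size [23.8 35.7] ang 64.3 z [36.8 41.  44.8]
off scene n 28 px (np.int32(381), np.int32(180)) c [450.7 332.4] size [21.1 34.7] ang 60.4 z [34.5 42.  45.2]
off scene n 31 px (np.int32(358), np.int32(187)) c [462.8 223.7] size [22.9 42. ] ang 23.8 z [36.  40.7 45. ]
off scene n 32 px (np.int32(393), np.int32(191)) c [547.  332.6] size [18.1 43.6] ang 44.7 z [35.6 40.8 46.1]
off scene n 31 px (np.int32(372), np.int32(197)) c [549.8 238.6] size [28.4 29.3] ang 62.2 z [35.4 42.  48.3]
board side n 127 px (np.int32(165), np.int32(243)) c [801.4 329.6] size [26.3 68.7] ang 38.8 z [24.8 28.5 32.4]
board side n 4511 px (np.int32(218), np.int32(245)) c [499.  288.6] size [203.9 213.2] ang 9.3 z [25.6 29.5 33
[... 2255 characters left out ...]
 ang 58.3 z [57.3 65.7 70.8]
rest scene n 326 px (np.int32(316), np.int32(206)) c [625.9  -1.2] size [ 59.4 175. ] ang 84.2 z [58.3 65.3 69.8]
jar side n 257 px (np.int32(306), np.int32(201)) c [486.7  37. ] size [49.8 54.3] ang 28.1 z [82.3 93.2 97.4]
jar scene n 89 px (np.int32(317), np.int32(188)) c [490.5  34.9] size [46.9 52.3] ang 66.2 z [77.5 94.3 99.2]
bowl side n 304 px (np.int32(334), np.int32(200)) c [383.9 -16.4] size [117.3 117.4] ang 56.3 z [50.7 59.1 64.3]
dish side n 223 px (np.int32(228), np.int32(165)) c [788.9 -16.3] size [77.8 79.3] ang 3.8 z [21.8 32.4 39.5]
plate side n 1590 px (np.int32(204), np.int32(361)) c [445.7 551. ] size [122.7 103. ] ang 13.8 z [ 9.1 49.7 54.5]
```

View pics/crop.png

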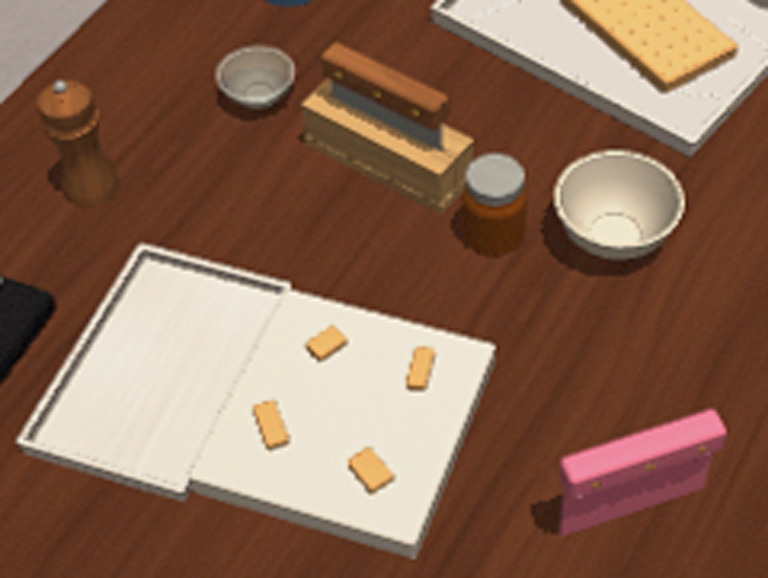

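The crop confirms it: the brown-handled scraper stands in the light wooden rest at crop (385,85)–(390,140), and the pink one at (640,450) is the decoy. Next I check reachability for the planned poses, then take wrist views over the slab and the rest.

```bash
cat >> h.py <<'E'
def rv(deg):
    a=np.radians(deg); R=np.array([[np.cos(a),np.sin(a),0],[np.sin(a),-np.cos(a),0],[0,0,-1]])
    return cv2.Rodrigues(R)[0].ravel()
def bd(x,y,z,c=(499.5,288),t=9.3):
    t=np.radians(t); return [c[0]+x*np.cos(t)-y*np.sin(t),c[1]+x*np.sin(t)+y*np.cos(t),z]
E
python3 - <<'E'
from h import *
def t(n,p,a):
    q=solver.inverse_kinematics(p,rv(a)); print(n,a,None if q is None else np.round(q,2))
for k in (0,180):
    t("look slab",[480,-296,330],63+k)
    t("look rest",[624,1,300],-5.8+k)
    t("pick",[624,1,98],-5.8+k); t("lift",[624,1,220],-5.8+k)
    for y in(-52,50):
        for x in(-90,-75,130): t(f"sw{x},{y}",bd(x,y,116),99.3+k); t(f"up{x},{y}",bd(x,y,180),99.3+k)
    t("fin",[480,-296,118],63+k); t("finup",[480,-296,230],63+k)
E
```

```text
look slab 63 [ 0.68  0.4  -0.26  1.49  0.1   1.26 -0.06]
look rest -5.8 [ 0.06  0.52 -0.16  1.37  0.08  1.26 -1.78]
pick -5.8 [-0.06  0.7   0.04  1.64 -0.03  0.8  -1.68]
lift -5.8 [ 0.01  0.57 -0.08  1.5   0.05  1.07 -1.75]
sw-90,-52 99.3 [-0.04  0.59 -0.74  2.02  0.59  0.75 -0.98]
up-90,-52 99.3 [ 0.13  0.57 -1.01  1.95  0.6   0.96 -1.01]
sw-75,-52 99.3 [-0.03  0.62 -0.75  1.99  0.6   0.77 -0.97]
up-75,-52 99.3 [ 0.13  0.6  -1.01  1.91  0.61  0.98 -1.  ]
sw130,-52 99.3 [-0.12  0.83 -0.58  1.41  0.49  1.04 -0.63]
up130,-52 99.3 [-0.08  0.79 -0.68  1.34  0.5   1.19 -0.64]
sw-90,50 99.3 [-0.15  0.71 -0.92  1.91  0.73  0.89 -1.27]
up-90,50 99.3 [-0.02  0.71 -1.16  1.84  0.73  1.1  -1.3 ]
sw-75,50 99.3 [-0.24  0.66 -0.74  1.88  0.59  0.83 -1.12]
up-75,50 99.3 [-0.06  0.68 -1.06  1.81  0.68  1.07 -1.21]
sw130,50 99.3 [-0.23  0.9  -0.69  1.3   0.58  1.14 -0.81]
up130,50 99.3 [-0.17  0.89 -0.86  1.23  0.66  1.3  -0.85]
fin 63 [ 0.64  0.61 -0.2   1.79  0.16  0.76 -0.11]
finup 63 [ 0.67  0.48 -0.24  1.66  0.13  1.02 -0.08]
look slab 243 [-0.12  0.59  1.14  1.52 -0.54  1.38 -2.56]
look rest 17
[... 277 characters left out ...]

sw-75,-52 279.3 [ 0.17  0.79 -1.15  1.98  0.88  0.99  1.88]
up-75,-52 279.3 [ 0.19  0.66 -1.15  1.91  0.7   1.05  2.04]
sw130,-52 279.3 [ 0.1   1.03 -1.15  1.4   0.95  1.31  2.2 ]
up130,-52 279.3 [ 0.09  0.95 -1.15  1.33  0.86  1.38  2.27]
sw-90,50 279.3 [-0.04  0.82 -1.15  1.91  0.89  1.04  1.71]
up-90,50 279.3 [-0.03  0.71 -1.15  1.84  0.73  1.1   1.85]
sw-75,50 279.3 [-0.04  0.84 -1.15  1.87  0.89  1.06  1.74]
up-75,50 279.3 [-0.03  0.73 -1.15  1.8   0.74  1.12  1.87]
sw130,50 279.3 [-0.07  1.07 -1.15  1.3   0.96  1.36  2.11]
up130,50 279.3 [-0.09  0.99 -1.15  1.23  0.88  1.43  2.17]
fin 243 [ 0.15  0.67  0.59  1.81 -0.49  0.82 -2.63]
finup 243 [ 0.14  0.52  0.6   1.68 -0.33  1.05 -2.77]
```

```bash
python3 - <<'E'
from h import *
claw.command_gripper(60,50)
for n,p,a in(("w1",[480,-296,330],63),("w2",[624,1,300],-5.8)):
    env.goto(p,rv(a)); env.dwell(0.2)
    i,W=cloud("wrist"); np.savez(n+".npz",i=i,W=W); print(env.get_time(),np.round(env.get_tool_pos(),1),-cv2.Rodrigues(imaging.calibration("wrist")["rvec"])[0].T@imaging.calibration("wrist")["tvec"])
a=[cv2.resize(np.load(n+".npz")["i"],(480,300)) for n in("w1","w2")]
cv2.imwrite("pics/w.png",np.vstack(a))
E
```

```text
2.65 [ 479.5 -296.9  329.7] [ 513.81125003 -227.74031804  494.55494332]
4.3833 [624.    0.  300.2] [699.76860478  -7.43840549 465.07946254]
```

View pics/w.png

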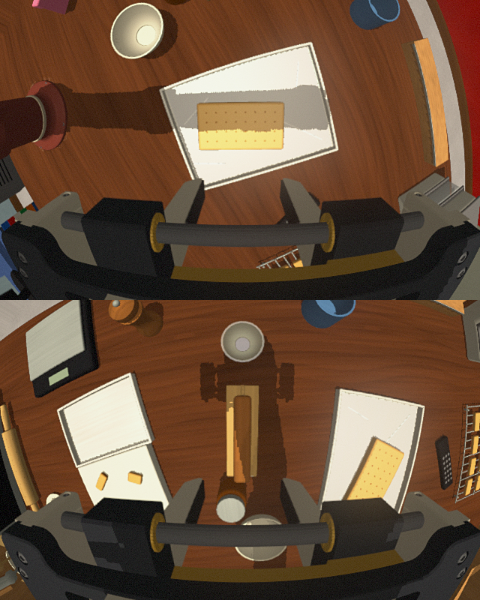

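The picture shows the slab in full at about (240,125) in the upper half, and the handle and rest at about (242,440) in the lower half. I measure both from these wrist views.

```bash
sed -i '/^sat=/,$d' m.py; cat > m2.py <<'E'
from m import *
for n in("w1","w2"): D[n]=np.load(n+".npz")
sat=lambda h:(h[...,1]>70)
rect("w1",(255,125,390,210),(12,40),sat,"slab")
rect("w2",(290,110,360,250),(108,150),None,"handle")
rect("w2",(290,100,360,250),(54,75),None,"rest")
W=D["w2"]["W"]; 
m=(W[...,2]>128)&(W[...,2]<142)&(abs(W[...,0]-624)<80)&(abs(W[...,1])<40); m[260:]=0
p=W[m][:,:2]; r=cv2.minAreaRect(p.astype(np.float32)); print("top",m.sum(),r)
for n,b in(("side",(250,155,312,225)),("scene",(310,185,345,225))):rect(n,b,(126,150),None,"top")
E
python3 m2.py
```

```text
slab w1 n 7229 px (np.int32(262), np.int32(136)) c [ 474.2 -296.2] size [ 99.9 179.9] ang 63.3 z [22.3 24.  25.5]
handle w2 n 2677 px (np.int32(311), np.int32(128)) c [6.223e+02 1.000e-01] size [ 26.6 132.3] ang 83.6 z [129.1 132.5 133.9]
rest w2 n 2553 px (np.int32(301), np.int32(113)) c [622.9   0.8] size [ 56.5 165.2] ang 83.7 z [62.3 63.8 65.2]
top 2643 ((622.2664794921875, 0.18937110900878906), (26.46297836303711, 132.32376098632812), 83.5986099243164)
top side n 315 px (np.int32(261), np.int32(164)) c [621.9   3. ] size [ 28.3 134.7] ang 84.0 z [127.4 132.6 136.8]
top scene n 164 px (np.int32(321), np.int32(193)) c [624.3  -1.6] size [ 28.5 142.1] ang 83.3 z [127.9 133.8 138.3]
```

```bash
python3 - <<'E'
from h import *
S=[622.5,0.5]; o=rv(-6.4)
env.goto(S+[190],o); env.movel(S+[98],v=100)
print(np.round(env.get_tool_pos(),1),np.round(env.get_force(),1))
claw.command_gripper(10,50); print(env.get_finger_gap(),env.get_gripper_force(),np.round(env.get_force(),1),np.round(env.get_tool_pos(),1))
env.movel(S+[150],v=80); print(np.round(env.get_force(),1)); env.movel(S+[235],v=150)
print(env.get_time(),env.get_finger_gap(),np.round(env.get_force(),1),np.round(env.get_ft_torque(),2),np.round(env.get_tool_pos(),1))
i,W=cloud("side"); cv2.imwrite("pics/lift.png",cv2.resize(i[90:260,190:390],None,fx=3,fy=3))
np.savez("lift.npz",i=i,W=W)
m=(W[...,2]>130)&(abs(W[...,0]-622)<90)&(abs(W[...,1])<12);
for k in range(150,280,10): print(k,(m&(abs(W[...,2]-k)<5)).sum(),end="; ")
E
```

```text
[6.232e+02 5.000e-01 9.880e+01] [-1.1 -0.1  0.8]
25.982666215971793 50.00009000301361 [-0.8 -0.4  0.9] [6.225e+02 4.000e-01 9.810e+01]
[ 0.3  0.4 -2.9]
8.125 26.072270156104523 [-0.3  0.7 -2.3] [ 0.05  0.03 -0.02] [6.216e+02 5.000e-01 2.337e+02]
150 36; 160 90; 170 81; 180 82; 190 82; 200 96; 210 71; 220 41; 230 7; 240 4; 250 7; 260 8; 270 110;
```

View pics/lift.png

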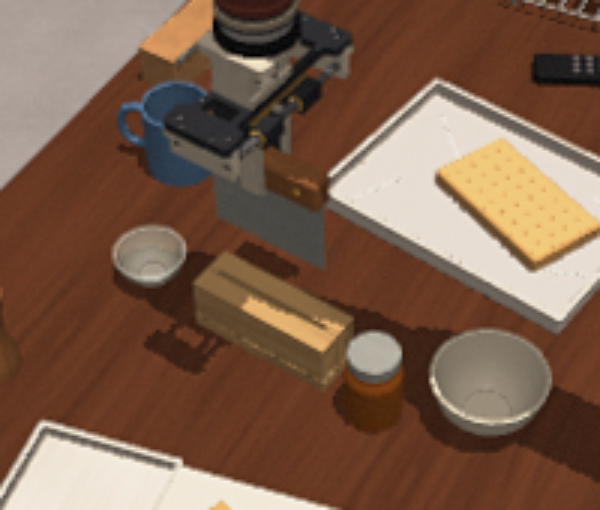

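The scraper is held upright with its blade free of the rest, about 83 mm from TCP to edge. Now the two sweeps.

```bash
python3 - <<'E'
from h import *
o=rv(99.3)
for y in(-50,48):
    if y<0: env.goto(bd(-86,y,235),o)
    else: env.movel(bd(-86,y,175),v=250)
    env.movel(bd(-86,y,116.5),v=120); print(np.round(env.get_tool_pos(),1),np.round(env.get_force(),1))
    env.movel(bd(150,y,116),v=75); print(np.round(env.get_tool_pos(),1),np.round(env.get_force(),1))
    env.movel(bd(130,y,175),v=150)
env.movel(bd(-40,20,240),v=250)
print(env.get_time(),env.get_finger_gap(),np.round(env.get_orientation()-o,3))
i,W=cloud("side"); cv2.imwrite("pics/swept.png",cv2.resize(i[150:350,140:400],None,fx=3,fy=3)); np.savez("sw.npz",i=i,W=W)
i,W=cloud("scene"); cv2.imwrite("pics/swept2.png",cv2.resize(i[150:250,310:470],None,fx=4,fy=4)); np.savez("sw2.npz",i=i,W=W)
E
```

```text
[423.3 225.1 117.1] [-0.3 -0.3 -2.8]
[655.5 262.9 116.1] [ 0.3 -0.3 -3.1]
[407.6 321.7 116.7] [ 0.4  0.4 -3. ]
[639.6 359.6 116.1] [-0.3  0.5 -2. ]
20.8083 25.952103402233234 [ 0.001 -0.002 -0.   ]
```

View pics/swept.png

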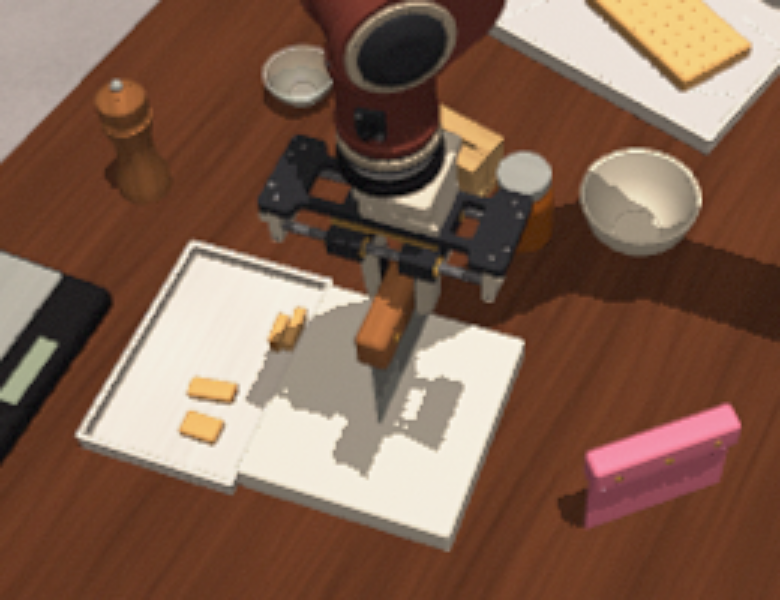

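View pics/swept2.png

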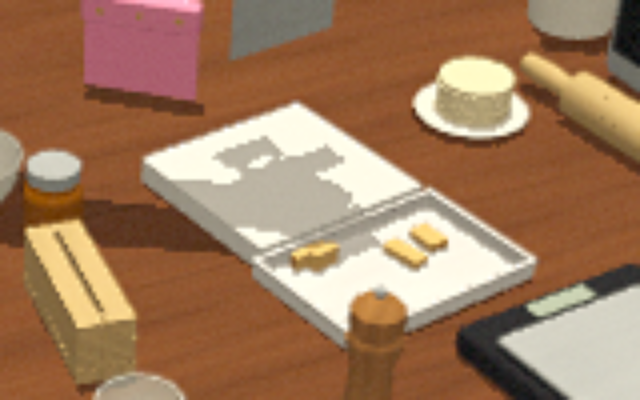

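All four are in the pan. Two lie flat, at crop (212,390) and (202,427). The other two are stacked or leaning at (288,328) near the board edge, so I check their height and x.

```bash
python3 - <<'E'
from m import *
D["a"]=np.load("sw.npz");D["b"]=np.load("sw2.npz")
sat=lambda h:(h[...,1]>90)
def toB(W):
    t=np.radians(9.3);d=W[...,:2]-[499.5,288];return d[...,0]*np.cos(t)+d[...,1]*np.sin(t)-176.5,-d[...,0]*np.sin(t)+d[...,1]*np.cos(t)
for n,b in(("a",(165,225,250,310)),("b",(375,195,430,222))):
    u0,v0,u1,v1=b; i=D[n]["i"][v0:v1,u0:u1];W=D[n]["W"][v0:v1,u0:u1]
    m=sat(cv2.cvtColor(i,cv2.COLOR_BGR2HSV))&(W[...,2]>3)&(W[...,2]<60); x,y=toB(W)
    m&=(abs(x)<90)&(abs(y)<120)
    k,l,s,_=cv2.connectedComponentsWithStats(m.astype(np.uint8))
    for j in range(1,k):
        if s[j,4]>8: q=l==j; print(n,s[j,4],"x",np.round(np.percentile(x[q],[3,50,97])),"y",np.round(np.percentile(y[q],[3,50,97])),"z",np.round(np.percentile(W[...,2][q],[3,50,97])))
u0,v0,u1,v1=225,245,250,275
cv2.imwrite("pics/pile.png",cv2.resize(D["a"]["i"][v0:v1,u0:u1],None,fx=16,fy=16,interpolation=cv2.INTER_CUBIC))
E
```

```text
a 119 x [-69. -57. -45.] y [-73. -46. -30.] z [ 8. 20. 28.]
a 101 x [-37. -16.   2.] y [19. 31. 40.] z [10. 14. 19.]
a 108 x [-42. -25.  -8.] y [57. 69. 80.] z [ 9. 14. 19.]
b 39 x [-36. -19.  -4.] y [53. 62. 75.] z [ 6. 15. 19.]
b 68 x [-70. -50. -41.] y [-78. -58. -36.] z [ 7. 19. 29.]
b 45 x [-31. -12.  11.] y [13. 22. 37.] z [ 8. 14. 20.]
```

View pics/pile.png

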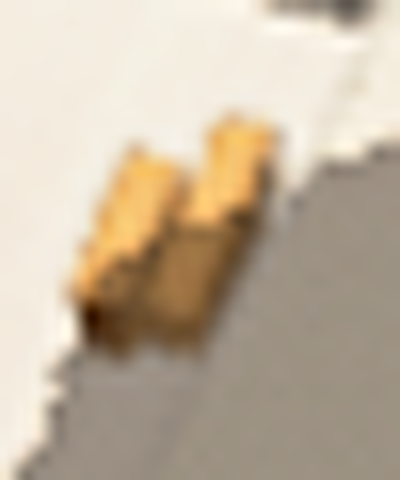

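The leaning pair reaches at most z≈29 mm and lies at x −70…−41 in the pan frame, so all four are safely inside. Now I carry the scraper to the slab.

```bash
python3 - <<'E'
from h import *
o=rv(63.3); S=[474.5,-296.2]
try: env.movel(S+[240],o,v=200)
except env.IKError as e: print(e); env.movel(bd(-10,0,250),v=200); env.goto(S+[240],o)
env.dwell(.3); print(env.get_time(),np.round(env.get_tool_pos(),1))
env.movel(S+[150],v=100); env.movel(S+[119],v=40); env.dwell(.5)
print(env.get_time(),np.round(env.get_tool_pos(),1),np.round(env.get_orientation()-o,3),env.get_finger_gap(),np.round(env.get_force(),1))
out=[]
for n in("side","scene"):
    i,W=cloud(n); np.savez("f"+n+".npz",i=i,W=W); out.append(i)
a=cv2.resize(out[0][80:220,280:440],(480,420)); b=cv2.resize(out[1][170:275,180:300],(320,280))
cv2.imwrite("pics/fin.png",np.hstack([a,cv2.copyMakeBorder(b,0,140,0,0,0)]))
w,Ww=cloud("wrist"); np.savez("fw.npz",i=w,W=Ww)
E
```

```text
24.35 [ 474.5 -296.1  240.1]
26.825 [ 474.5 -296.2  119. ] [-0. -0.  0.] 25.791943913223733 [-0.6  0.4 -2.9]
```

View pics/fin.png

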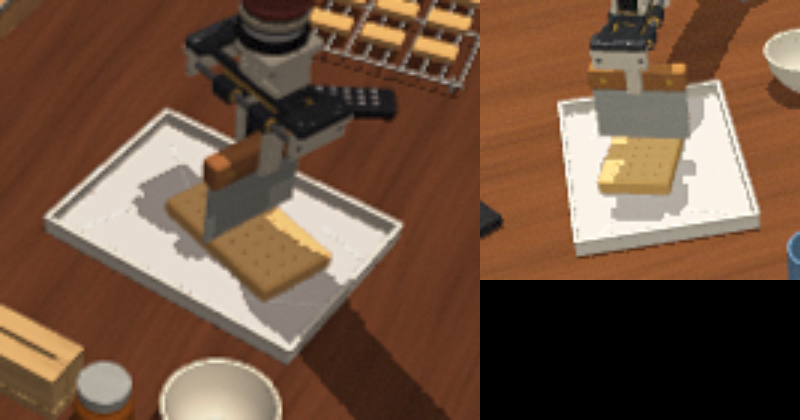

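The blade stands square across the slab's middle. I make one numeric check of height, tilt and centring of scraper against slab before handing in.

```bash
python3 - <<'E'
import numpy as np
t=np.radians(-26.7);c=np.array([474.5,-296.2])
for n in("fside","fscene"):
    z=np.load(n+".npz");W=z["W"];d=W[...,:2]-c
    x=d[...,0]*np.cos(t)+d[...,1]*np.sin(t);y=-d[...,0]*np.sin(t)+d[...,1]*np.cos(t);h=W[...,2]
    near=(abs(x)<20)&(abs(y)<85)
    m=near&(h>33)&(h<115)
    print(n,"zmin-ish",np.percentile(h[m],[1,3]),"blade y",np.percentile(y[m&(h<110)],[1,99]),end=" ")
    for a,b in((36,55),(55,75),(75,100)):
        q=near&(h>a)&(h<b); print((a,b),"x",round(np.median(x[q]),1),q.sum(),end=" ")
    q=near&(h>40)&(h<112);print("yaw slope",np.polyfit(y[q],x[q],1))
    q=(h>18)&(h<30)&(abs(x)<100)&(abs(y)<60); print("slab x",np.percentile(x[q],[1,99]),"y",np.percentile(y[q],[1,99]))
E
```

```text
fside zmin-ish [36.72288624 38.46645584] blade y [-61.32454147  66.79588159] (36, 55) x -1.8 106 (55, 75) x -1.7 130 (75, 100) x -1.4 156 yaw slope [-1.52376349e-03 -1.55877670e+00]
slab x [-91.09403666  85.72838967] y [-46.51066322  52.30794483]
fscene zmin-ish [35.59471853 38.71972226] blade y [-63.05448108  64.89205037] (36, 55) x 0.5 123 (55, 75) x 1.3 154 (75, 100) x 0.4 191 yaw slope [2.89282322e-04 6.87533328e-01]
slab x [-14.44529625  95.67568427] y [-48.17699428  49.33652162]
```

```bash
python3 -c "
from h import *
print(env.sign_off(),env.get_time())"
```

```text
the job is handed in; nothing more can be done
the job is handed in; nothing more can be done
```

I handed the job in after about 27 s: all four offcuts were in the scrap pan, and the scraper was held upright and square across the slab's middle, its edge about 1 cm above it; the station returned no verdict.

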